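# Put the balance weights back in their block in order of size

### The arm

A 6-joint arm with a two-finger parallel gripper is mounted at the origin on a cart in front of the work surface, level with it; the furniture and walls round the work are solid. World frame = base frame: x ahead of the robot, y to its left, z up, the work surface at z = 0. Lengths are in m, angles in rad, forces in N, time in s.
With the tool pointing down it reaches from about 0.375 to 0.9 m from the base axis. Payload 3.1 kg.
Tool frame: the origin (TCP) lies on the front face of the gripper's body, between the roots of the fingers; the fingertips stand 70 mm ahead of it and the grasp point (between the pads) lies 51 mm ahead of it; z points along the fingers, y is the line along which they close (so a half turn about z gives the same grasp; the last joint's range is limited). The gripper opens to 87 mm and grips with 3 to 60 N. Pads are 19 mm wide; open, the fingers measure 117 mm over their backs; the gripper's body (75 mm by 190 mm) begins 51 mm behind the grasp point.
Start: joints at [1.091, 0.527, 1.433, -0, 1.181, -0.178], TCP at [0.185, 0.597, 0.292] pointing down, gripper open.
Joint ranges: [-3.08, 3.08], [-0.75, 2.2], [0.22, 2.44], [-1.43, 4.57], [0, 2.65], [-2.85, 2.85]. Speed limits (rad/s): [2.79, 2.79, 3.14, 3.14, 3.14, 3.14].

### API

Orientations are given as a unit quaternion [x, y, z, w].
In Python, from rig import robot, cams, ticket gives the robot as it stands. The module is installed in compiled form; this text tells all that it offers.
- The arm moves only by the shell command python3 -m crank 'ROWS' [FORCE]. ROWS is JSON, a list of rows, each a list of 7 numbers: the shift along the tool's x, y, z in cm, then the turn, a rotation vector about the tool's x, y, z in rad, then the closure, from 0 (fully open) to 1 (shut). A call has 1 to 5 rows; each row shifts and turns the commanded pose from where the row before left it, along the tool's axes as they then stand; what a row does not reach is not made up. A row lasts 1/8 s, in which the tool goes at most 62.5 mm and 10.7 degrees, less where a joint would pass 70% of its speed; a pose out of reach is approached as far as the arm can. A call is refused whole if a number of a shift passes 6.25 or a number of a turn 0.188, either way. A call with a gripper value outside its range is refused whole. The fingers move at their own pace and stop on an object; FORCE is the grip in N (left out, the last holds). Time passes only in rows, so rows that do not move let the fingers close. It gives the time, the measured TCP pose, the force, the opening and the grip force at its end, in the units of the state.
- robot.get_obs(): the state, without advancing time (a new reading comes with each control period).
- cams.camera(name): name is "side" or "top" or "wrist"; returns the picture (420x560x3 uint8, red, green, blue); there is no depth.
- cams.camera_info(name): a dict with "intrinsics" (3x3 intrinsics, pixels), "pose" (4x4, takes a point from camera to world coordinates). Camera axes: x right, y down, z forward; pixel columns grow to the right and rows downward; lengths in m; the calibration is good to about 2 mm. A picture is of the moment at which its call begins: read the wrist's pose just before it. camera_info takes no time and is no camera call; for the wrist camera it gives the pose at the moment of the call.
- ticket.hand_in(): hands the job in; it is judged then, once.
The state is a dict: "time": time; "q": joint angles; "joint_velocities": joint speeds; "joint_torque": joint torques, N m; "position": TCP position; "tool_rot": TCP orientation; "ft_force": force on the tool from outside, world axes, zero at the start; "moment": the same for the moment, N m; "grip_width": finger opening in m; "grip_force": force on a finger pad.
Only numpy, scipy, OpenCV 4.12 (cv2) and the standard library are available. Lean on these libraries where they do the work, as an engineer would, in place of code of your own. Each camera call takes 0.05 s, during which the arm holds its last target. There are 200 camera calls.

### The job

The balance check is finished: put the four brass weights back into their wooden weight block, each standing upright on the felt of the well made for its size, so that they stand in a row from the smallest to the largest. Lower each one in rather than dropping it, do not let one fall over, and leave the petri dish and the small beaker that stand among them where they are.

Things in the scene. Friction and masses are not known exactly. Their poses are not given: they have to be found in the camera images.
- weight_500: the largest of four plain brass knob weights (500 g): upright round body 44 mm across and 36 mm high, on it a neck and a round knob 21 mm across, 58 mm high in all. Stands loose on the worktop. Origin: centre of its underside; z up along its axis.
- weight_200: the second largest of four plain brass knob weights (200 g): upright round body 33 mm across and 26 mm high, on it a neck and a round knob 16 mm across, 43 mm high in all. Stands loose on the worktop. Origin: centre of its underside; z up along its axis.
- weight_100: the second smallest of four plain brass knob weights (100 g): upright round body 26 mm across and 21 mm high, on it a neck and a round knob 13 mm across, 34 mm high in all. Stands loose on the worktop. Origin: centre of its underside; z up along its axis.
- weight_50: the smallest of four plain brass knob weights (50 g): upright round body 20 mm across and 17 mm high, on it a neck and a round knob 10 mm across, 27 mm high in all. Stands loose on the worktop. Origin: centre of its underside; z up along its axis.
- well_500: felt disc (dark green, 2 mm thick) in the largest of the wooden weight block's four round wells: well 60 mm across, its rim (the block's top) 5 mm above the felt. Origin: underside centre of the felt, 15 mm above the worktop. x: level, across the row; y: along the row towards the largest well; z up. The fixed wooden block is 90 x 270 x 22 mm; its wells lie in one row, in order of size.
- well_200: felt disc (dark green, 2 mm thick) in the second largest of the wooden weight block's four round wells: well 49 mm across, its rim (the block's top) 5 mm above the felt. Origin: underside centre of the felt, 15 mm above the worktop. x: level, across the row; y: along the row towards the largest well; z up. Centres of neighbouring wells are 56 to 72 mm apart.
- well_100: felt disc (dark green, 2 mm thick) in the second smallest of the wooden weight block's four round wells: well 42 mm across, its rim (the block's top) 5 mm above the felt. Origin: underside centre of the felt, 15 mm above the worktop. x: level, across the row; y: along the row towards the largest well; z up.
- well_50: felt disc (dark green, 2 mm thick) in the smallest of the wooden weight block's four round wells: well 36 mm across, its rim (the block's top) 5 mm above the felt. Origin: underside centre of the felt, 15 mm above the worktop. x: level, across the row; y: along the row towards the largest well; z up. Block top: 22 mm above the worktop.
- petri_dish: round glass petri dish with lid, 61 mm across, 15 mm high, with pale yellow filling, standing among the weights; to be left alone. Origin: centre of its underside.
- small_beaker: small clear glass beaker, 45 mm across, 56 mm high, standing among the weights; to be left alone. Origin: centre of its underside.

How it is judged:
By the outcome, as a careful person would: the job done as asked, in the order asked, and still so for the second after the job is handed in, with the robot touching nothing.
It also fails if it takes over 96 s, if anything falls off the work surface, if the arm or the gripper's body presses on something with over 40 N, if the wrist force passes 120 N, or if a joint passes its speed limit or range.

## Working session

There is one attempt and no reset: what is moved stays moved. The work goes in short steps, Python scripts to look and compute and a shell command to move; the robot and the scene stay as the last step left them, time stands still between calls to the robot, and variables do not carry over. Pictures are saved under pics/ and viewed, at most 14 in all, crops included, and the job is handed in when it is done.

```bash
mkdir -p pics
python3 - <<'E'
from rig import robot,cams
import cv2,numpy as np
for n in ["top","side"]:
    i=cams.camera_info(n);im=cams.camera(n)
    cv2.imwrite(f"pics/{n}0.png",cv2.resize(im[:,:,::-1],(800,600),interpolation=cv2.INTER_CUBIC))
    print(n,np.round(i["intrinsics"],1).tolist(),np.round(i["pose"],3).tolist())
o=robot.get_obs();print(o)
E
```

```text
top [[445.6, 0.0, 283.9], [0.0, 445.6, 210.3], [0.0, 0.0, 1.0]] [[0.025, -0.973, 0.228, 0.361], [-1.0, -0.024, 0.007, 0.042], [-0.001, -0.228, -0.974, 0.868], [0.0, 0.0, 0.0, 1.0]]
side [[427.7, 0.0, 280.6], [0.0, 427.7, 214.0], [0.0, 0.0, 1.0]] [[-0.996, -0.063, 0.056, 0.515], [-0.082, 0.576, -0.813, 0.789], [0.019, -0.815, -0.579, 0.576], [0.0, 0.0, 0.0, 1.0]]
{'time': 0.1, 'q': array([ 1.09147290e+00,  5.28381599e-01,  1.43373661e+00,  1.32665037e-05,
        1.18140168e+00, -1.78486200e-01]), 'joint_velocities': array([ 2.19132548e-03, -1.57649048e-03, -2.85773711e-03, -7.87094897e-05,
        2.48038927e-04, -1.29258958e-03]), 'joint_torque': array([-3.90274672e-04, -4.40990710e+01, -1.77149749e+01,  6.34283060e-02,
        5.33796579e-02, -3.39147607e-05]), 'position': array([0.18492318, 0.5964855 , 0.29137615]), 'tool_rot': array([ 1.49854456e-01,  9.88707598e-01, -9.09980688e-04, -3.17059597e-04]), 'ft_force': array([0.5739364 , 0.46226649, 0.94725726]), 'moment': array([0.00830081, 0.02157738, 0.02869879]), 'grip_force': 0.0, 'grip_width': 0.08731387543057909}
```

View pics/top0.png

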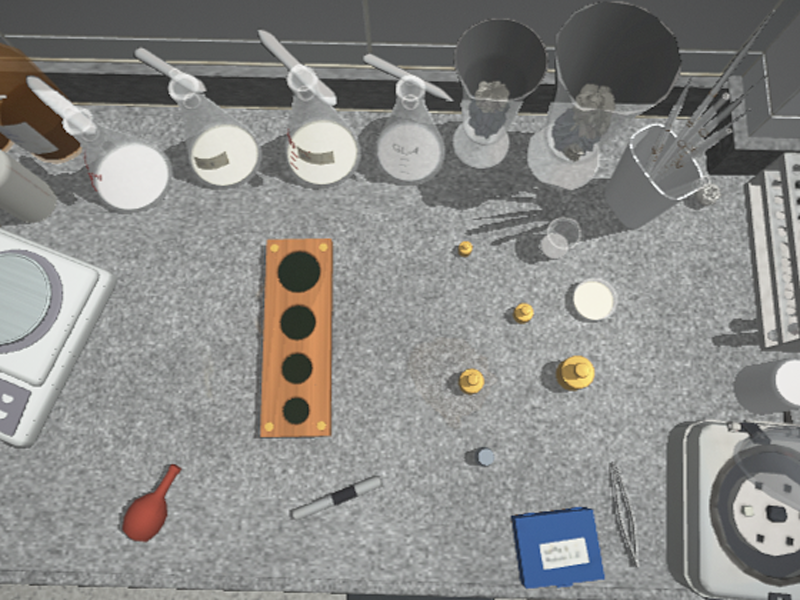

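View pics/side0.png

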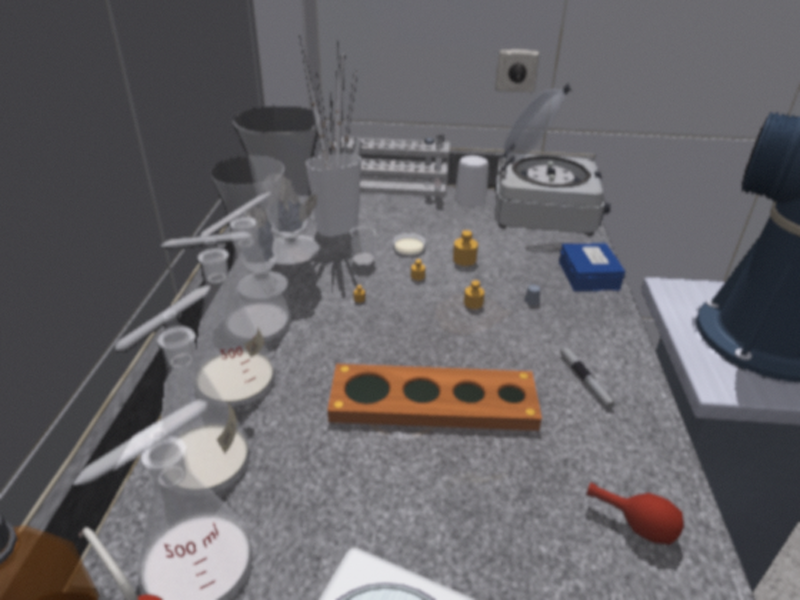

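The top view shows the block at left with wells at (299,271), (298,322), (297,368), (296,410), going from largest to smallest. The weights are at right, with knobs at 500 (581,370), 200 (474,378), 100 (525,310) and 50 (465,245). The beaker is at (561,238) and the dish at (593,300).

```bash
cat > h.py <<'E'
from rig import robot,cams
import cv2,numpy as np
from scipy.spatial.transform import Rotation as R
def ray(info,u,v,z):
    K,P=np.array(info["intrinsics"]),np.array(info["pose"])
    d=P[:3,:3]@np.linalg.solve(K,[u,v,1]); return P[:3,3]+d*(z-P[2,3])/d[2]
def tool(xy,z=None,yaw=None):
    "shift (cm) in tool axes from present TCP to world x,y[,z]"
    o=robot.get_obs();p=o["position"];r=R.from_quat(o["tool_rot"])
    t=[*xy,p[2] if z is None else z]
    print("t",round(o["time"],2),"p",p.round(4),"yaxis",r.as_matrix()[:,1].round(3),"zaxis",r.as_matrix()[:,2].round(3),"shift cm",(r.inv().apply(np.array(t)-p)*100).round(2))
E
python3 - <<'E'
from h import *
for n,L in dict(top=[("500",581,370,.053),("200",474,378,.039),("100",525,310,.031),("50",465,245,.025),("w500",299,271,.017),("w200",298,322,.017),("w100",297,368,.017),("w50",296,410,.017),("blockc TL",268,240,.022),("TR",331,239,.022),("BR",330,437,.022),("BL",261,437,.022),("beakerbase",557,247,0),("dish",593,300,.015)],
 side=[("500",467,238,.053),("200",476,286,.039),("100",418,264,.031),("50",360,289,.025),("w500",367,388,.017),("w200",422,390,.017),("w100",469,392,.017),("w50",512,394,.017)]).items():
    i=cams.camera_info(n)
    for a,u,v,z in L: print(n,a,ray(i,u*.7,v*.7,z)[:2].round(4))
tool((.5,0))
E
```

```text
top 500 [ 0.4661 -0.1799]
top 200 [ 0.4541 -0.0442]
top 100 [ 0.548  -0.1136]
top 50 [ 0.6398 -0.0331]
top w500 [0.599  0.1965]
top w200 [0.5269 0.1933]
top w100 [0.4641 0.1907]
top w50 [0.4086 0.1885]
top blockc TL [0.6414 0.2417]
top TR [0.645  0.1538]
top BR [0.3748 0.1412]
top BL [0.3726 0.2309]
top beakerbase [ 0.6482 -0.1667]
top dish [ 0.568  -0.2104]
side 500 [ 0.4666 -0.163 ]
side 200 [ 0.4518 -0.0324]
side 100 [ 0.5485 -0.1019]
side 50 [ 0.6376 -0.024 ]
side w500 [0.598  0.1967]
side w200 [0.5251 0.193 ]
side w100 [0.463  0.1904]
side w50 [0.4064 0.1884]
t 0.1 p [0.1849 0.5965 0.2914] yaxis [ 0.296  0.955 -0.002] zaxis [-0.001 -0.002 -1.   ] shift cm [-47.77 -47.63   0.07]
```

```bash
python3 -m crank '[[0,0,0,0,0,-0.15,0],[0,0,0,0,0,-0.15,0],[-5.25,-5.8,0,0,0,0,0],[-5.25,-5.8,0,0,0,0,0],[-5.25,-5.8,0,0,0,0,0]]' 15
python3 -m crank '[[-5.25,-5.8,0,0,0,0,0],[-5.25,-5.8,0,0,0,0,0],[-5.25,-5.8,0,0,0,0,0],[0,-5.8,0,0,0,0,0],[0,-5.8,0,0,0,0,0]]'
python3 -m crank '[[0,-5.8,0,0,0,0,0],[0,-5.8,0,0,0,0,0],[0,-5.8,0,0,0,0,0],[0,-5.8,0,0,0,0,0],[0,0,0,0,0,0,0]]'
python3 - <<'E'
from h import *
i=cams.camera_info("wrist");im=cams.camera("wrist");cv2.imwrite("pics/w1.png",cv2.resize(im[:,:,::-1],(800,600),interpolation=cv2.INTER_CUBIC))
np.savez("w1.npz",intrinsics=i["intrinsics"],pose=i["pose"]);print(np.round(i["pose"],3).tolist(),i["intrinsics"])
tool((.638,-.03))
E
```

```text
time: 0.72
position: [0.3116, 0.4564, 0.2919]
tool_rot: [-0.0, 1.0, -0.0, -0.0]
ft_force: [1.0, 0.6, 0.2]
grip_width: 0.087
grip_force: 0.0
time: 1.35
position: [0.4367, 0.2008, 0.2918]
tool_rot: [0.0, 1.0, -0.0, -0.0]
ft_force: [-0.2, -1.1, 0.3]
grip_width: 0.0869
grip_force: 0.0
time: 1.98
position: [0.4368, -0.0331, 0.2922]
tool_rot: [0.004, 1.0, -0.0, 0.0]
ft_force: [0.0, 0.2, -0.3]
grip_width: 0.087
grip_force: 0.0
[[0.007, 0.959, 0.283, 0.357], [1.0, -0.006, -0.003, -0.032], [-0.001, 0.283, -0.959, 0.384], [0.0, 0.0, 0.0, 1.0]] [[326.97258454   0.         273.73839303]
 [  0.         326.97258454 211.13619451]
 [  0.           0.           1.        ]]
t 2.02 p [ 0.4362 -0.031   0.2921] yaxis [0.006 1.    0.   ] zaxis [-0.  0. -1.] shift cm [-2.018e+01  2.100e-01 -1.000e-02]
```

View pics/w1.png

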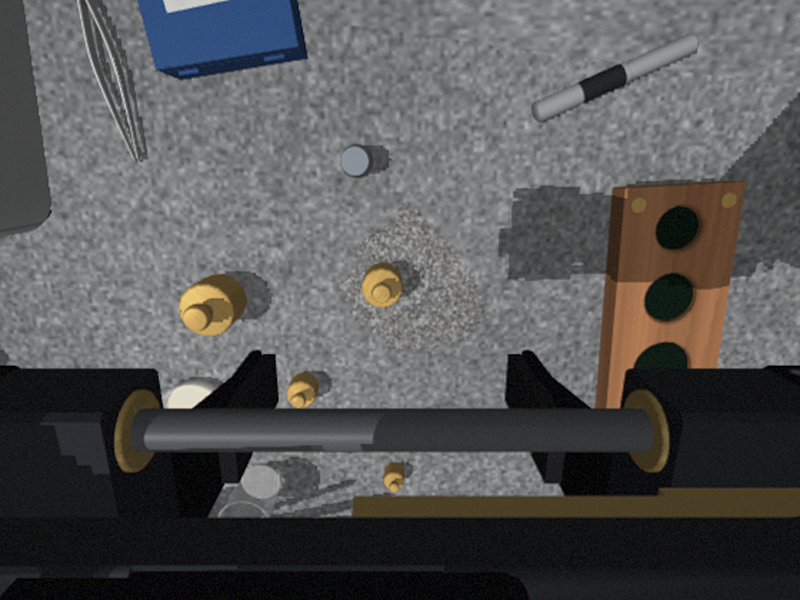

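The wrist view looks back past the fingers. Knob tops are at 500 (196,318), 200 (380,293), 100 (300,398) and 50 (394,485). Wells are at 50 (677,228) and 100 (668,297).

Run:
```python
from h import *
i=np.load("w1.npz")
for a,u,v,z in [("500",196,318,.053),("200",380,293,.039),("100",300,398,.031),("50",394,485,.025),("w50",677,228,.017),("w100",668,297,.017)]: print(a,ray(i,u*.7,v*.7,z)[:2].round(4))
```

```text
500 [ 0.4667 -0.1786]
200 [ 0.4521 -0.0413]
100 [ 0.5452 -0.1099]
50 [ 0.6365 -0.0314]
w50 [0.4068 0.1911]
w100 [0.463  0.1931]
```

```bash
python3 -m crank '[[-4.04,0,0,0,0,0,0.4],[-4.04,0,0,0,0,0,0.4],[-4.04,0,0,0,0,0,0.4],[-4.04,0,0,0,0,0,0.4],[-4.04,0,0,0,0,0,0.4]]' 15
python3 -m crank '[[0,0,4,0,0,0,0.4],[0,0,4,0,0,0,0.4],[0,0,4,0,0,0,0.4],[0,0,4,0,0,0,0.4],[0,0,0,0,0,0,0.4]]'
python3 - <<'E'
from h import *
i=cams.camera_info("wrist");im=cams.camera("wrist");cv2.imwrite("pics/w2.png",im[:,:,::-1])
np.savez("w2.npz",intrinsics=i["intrinsics"],pose=i["pose"])
tool((.638,-.032),.079)
E
```

```text
time: 2.65
position: [0.6391, -0.0267, 0.2917]
tool_rot: [-0.001, 1.0, 0.0, -0.001]
ft_force: [0.8, 0.1, -1.0]
grip_width: 0.0535
grip_force: 0.0
time: 3.28
position: [0.6355, -0.0267, 0.1286]
tool_rot: [-0.001, 1.0, 0.001, -0.005]
ft_force: [0.4, 0.2, 0.1]
grip_width: 0.0525
grip_force: 0.0
t 3.33 p [ 0.6372 -0.0274  0.131 ] yaxis [-0.001  1.     0.001] zaxis [-0.004  0.001 -1.   ] shift cm [-0.1  -0.47  5.2 ]
```

View pics/w2.png

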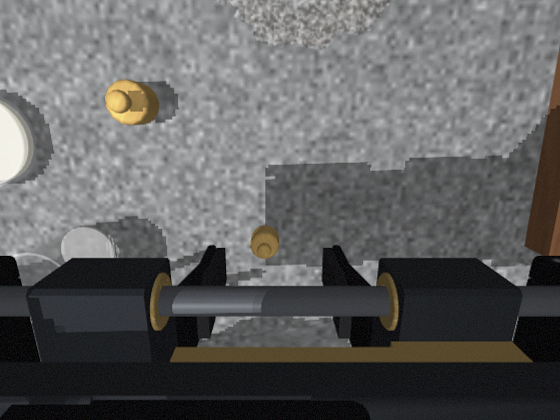

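The weight_50 knob is at (264,248) native pixels, between the fingers. The weight_100 knob is at (119,102).

Run:
```python
from h import *
i=np.load("w2.npz")
for a,u,v,z in [("50",264,247,.025),("50body",264,240,.017),("100",119,102,.031)]: print(a,ray(i,u,v,z)[:2].round(4))
```

```text
50 [ 0.6366 -0.0321]
50body [ 0.6348 -0.0323]
100 [ 0.5485 -0.1115]
```

```bash
python3 -m crank '[[0,-0.47,1.7,0,0,0,0.4],[0,0,1.75,0,0,0,0.4],[0,0,1.75,0,0,0,0.4],[0,0,0,0,0,0,0.4],[0,0,0,0,0,0,0.6]]' 15
python3 -m crank '[[0,0,0,0,0,0,1],[0,0,0,0,0,0,1],[0,0,0,0,0,0,1],[0,0,0,0,0,0,1],[0,0,0,0,0,0,1]]' 15
```

```text
time: 3.95
position: [0.6384, -0.0342, 0.0802]
tool_rot: [0.0, 1.0, 0.0, 0.0]
ft_force: [-0.2, 0.3, 0.0]
grip_width: 0.0476
grip_force: 0.0
time: 4.58
position: [0.6385, -0.0341, 0.0806]
tool_rot: [0.0, 1.0, -0.0, 0.0]
ft_force: [0.1, 0.0, 1.8]
grip_width: 0.0179
grip_force: 15.0
```

```bash
python3 -m crank '[[0,0,-1,0,0,0,1],[0,0,-2,0,0,0,1],[0,0,-4,0,0,0,1],[0,0,-4,0,0,0,1],[0,0,0,0,0,0,1]]' 15
python3 - <<'E'
from h import *
im=cams.camera("wrist");im2=cams.camera("side")
cv2.imwrite("pics/w3.png",np.hstack([cv2.resize(im[180:320,180:360,::-1],None,fx=2,fy=2),cv2.resize(im2[110:250,200:380,::-1],None,fx=2,fy=2)]))
tool((.407,.1895))
E
```

```text
time: 5.2
position: [0.6408, -0.0347, 0.1955]
tool_rot: [0.0, 1.0, -0.001, 0.005]
ft_force: [0.1, -0.5, 0.5]
grip_width: 0.0184
grip_force: 15.0
t 5.3 p [ 0.6382 -0.0341  0.1914] yaxis [ 0.001  1.    -0.   ] zaxis [ 0.001 -0.    -1.   ] shift cm [23.14 22.35 -0.04]
```

View pics/w3.png

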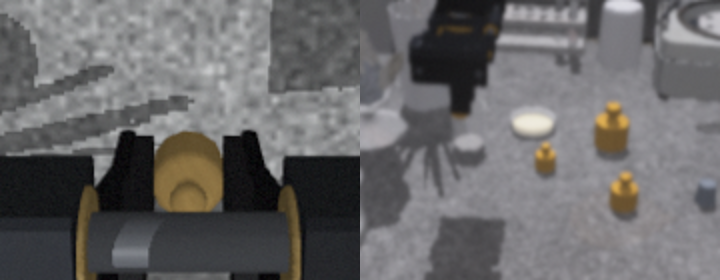

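```bash
python3 -m crank '[[4.63,4.47,0,0,0,0,1],[4.63,4.47,0,0,0,0,1],[4.63,4.47,0,0,0,0,1],[4.63,4.47,0,0,0,0,1],[4.63,4.47,0,0,0,0,1]]' 15
python3 -m crank '[[0,0,1.5,0,0,0,1],[0,0,3,0,0,0,1],[0,0,1.7,0,0,0,1],[0,0,0,0,0,0,1],[0,0,0,0,0,0,1]]'
python3 - <<'E'
from h import *
i=cams.camera_info("wrist");im=cams.camera("wrist");im2=cams.camera("top")
cv2.imwrite("pics/w4.png",np.hstack([im[:,:,::-1],cv2.resize(im2[150:325,170:240,::-1],None,fx=2.4,fy=2.4)]))
np.savez("w4.npz",intrinsics=i["intrinsics"],pose=i["pose"])
tool((.407,.1895),.0965)
E
```

```text
time: 5.92
position: [0.4113, 0.184, 0.1893]
tool_rot: [0.001, 1.0, -0.0, -0.001]
ft_force: [-0.1, 0.1, -0.1]
grip_width: 0.0181
grip_force: 15.0
time: 6.55
position: [0.4135, 0.183, 0.1282]
tool_rot: [0.0, 1.0, -0.0, -0.0]
ft_force: [0.4, -0.8, 0.2]
grip_width: 0.0181
grip_force: 15.0
t 6.65 p [0.4139 0.1831 0.1287] yaxis [0.001 1.    0.   ] zaxis [ 0.001  0.    -1.   ] shift cm [0.69 0.64 3.22]
```

View pics/w4.png

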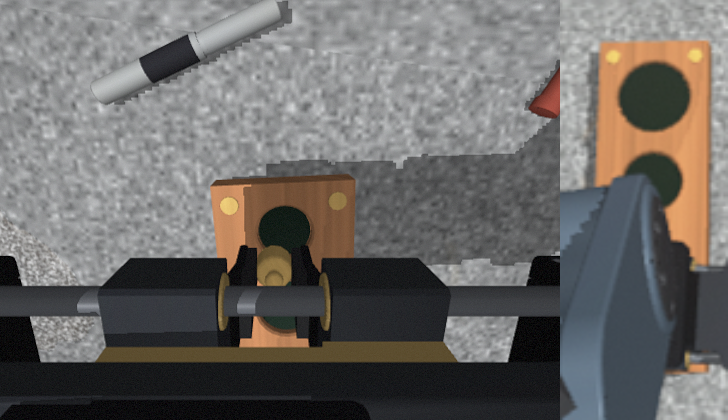

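The well_50 rim centre is at about (285,230) and the held knob at about (275,281).

Run:
```python
from h import *
i=np.load("w4.npz")
print(ray(i,285.5,230,.022).round(4), ray(i,275,281,.059+.022-.0+.0).round(4))
```

```text
[0.4047 0.1911 0.022 ] [0.4092 0.1842 0.081 ]
```

```bash
python3 -m crank '[[0.6,0.66,0,0,0,0,1],[0,0,1.2,0,0,0,1],[0,0,1,0,0,0,1],[0,0,0.5,0,0,0,1],[0,0,0,0,0,0,1]]' 15
python3 -m crank '[[0,0,0.2,0,0,0,1],[0,0,0.1,0,0,0,1],[0,0,0.1,0,0,0,1],[0,0,0,0,0,0,1],[0,0,0,0,0,0,1]]'
python3 -c "
from h import *
tool((.407,.19),.0965);print(robot.get_obs()['ft_force'])"
```

```text
time: 7.28
position: [0.4074, 0.1896, 0.1006]
tool_rot: [0.0, 1.0, -0.0, -0.001]
ft_force: [-0.4, 0.6, -0.6]
grip_width: 0.0185
grip_force: 15.0
time: 7.9
position: [0.4078, 0.1897, 0.0975]
tool_rot: [0.0, 1.0, 0.0, 0.0]
ft_force: [-0.2, -0.4, 3.1]
grip_width: 0.0182
grip_force: 15.0
t 7.9 p [0.4078 0.1897 0.0975] yaxis [0.001 1.    0.   ] zaxis [ 0.001  0.    -1.   ] shift cm [0.08 0.03 0.1 ]
[-0.17483077 -0.40536681  3.13390646]
```

```bash
python3 -m crank '[[0,0,0,0,0,0,0.7],[0,0,0,0,0,0,0.6],[0,0,0,0,0,0,0.55],[0,0,-1,0,0,0,0.55],[0,0,-3,0,0,0,0.55]]' 15
python3 -m crank '[[0,0,-5,0,0,0,0.4],[-2.8,-6.05,0,0,0,0,0.4],[-2.8,-6.05,0,0,0,0,0.4],[-2.8,-6.05,0,0,0,0,0.4],[-2.8,-6.05,0,0,0,0,0.4]]'
python3 -m crank '[[-2.8,-6.05,0,0,0,0,0.4],[0,0,3,0,0,0,0.4],[0,0,3,0,0,0,0.4],[0,0,0,0,0,0,0.4],[0,0,0,0,0,0,0.4]]'
python3 - <<'E'
from h import *
i=cams.camera_info("wrist");im=cams.camera("wrist");im2=cams.camera("top")
cv2.imwrite("pics/w5.png",np.hstack([im[:,:,::-1],cv2.resize(im2[150:325,170:240,::-1],None,fx=2.4,fy=2.4)]))
np.savez("w5.npz",intrinsics=i["intrinsics"],pose=i["pose"])
tool((.5475,-.1115),.079)
E
```

```text
time: 8.52
position: [0.4069, 0.1895, 0.1371]
tool_rot: [0.0, 1.0, -0.0, -0.002]
ft_force: [0.5, 0.3, 1.5]
grip_width: 0.0389
grip_force: 0.0
time: 9.15
position: [0.513, -0.0391, 0.1881]
tool_rot: [0.0, 1.0, -0.0, 0.0]
ft_force: [1.6, 0.3, -0.2]
grip_width: 0.052
grip_force: 0.0
time: 9.78
position: [0.539, -0.094, 0.1282]
tool_rot: [0.0, 1.0, -0.0, 0.001]
ft_force: [0.0, -0.1, -0.1]
grip_width: 0.0523
grip_force: 0.0
t 9.88 p [ 0.5394 -0.094   0.1287] yaxis [ 0.     1.    -0.001] zaxis [ 0.002 -0.001 -1.   ] shift cm [-0.8  -1.74  4.97]
```

View pics/w5.png

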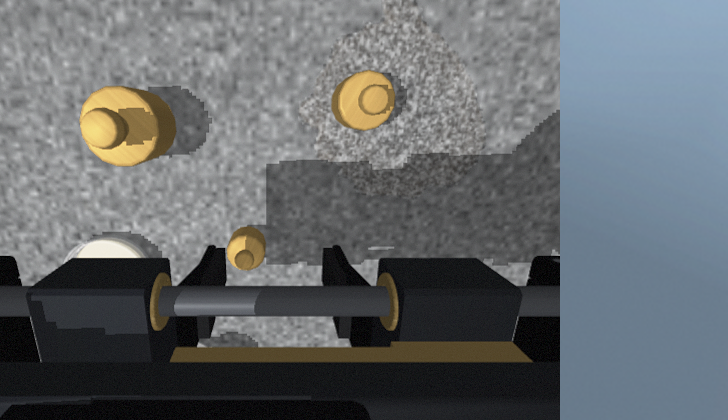

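Knobs: 100 (244,260) between the fingers, 200 (375,98), 500 (103,127).

Run:
```python
from h import *
i=np.load("w5.npz")
for a,u,v,z in [("100",244,260,.032),("200",375,98,.041),("500",103,127,.056)]: print(a,ray(i,u,v,z)[:2].round(4))
```

```text
100 [ 0.5469 -0.1121]
200 [ 0.4511 -0.0411]
500 [ 0.4653 -0.1765]
```

```bash
python3 -m crank '[[-0.78,-1.78,0,0,0,0,0.4],[0,0,1.5,0,0,0,0.4],[0,0,2,0,0,0,0.4],[0,0,1.4,0,0,0,0.4],[0,0,0,0,0,0,0.4]]' 18
python3 -m crank '[[0,0,0,0,0,0,0.6],[0,0,0,0,0,0,1],[0,0,0,0,0,0,1],[0,0,0,0,0,0,1],[0,0,0,0,0,0,1]]'
python3 -c "
from h import *
tool((.547,-.112),.079)"
python3 -m crank '[[0,0,-1,0,0,0,1],[0,0,-2,0,0,0,1],[0,0,-4,0,0,0,1],[0,0,-4,0,0,0,1],[0,0,0,0,0,0,1]]'
python3 -c "
from h import *
tool((.463,.192))"
```

```text
time: 10.5
position: [0.5456, -0.1115, 0.0767]
tool_rot: [0.001, 1.0, 0.001, -0.002]
ft_force: [0.1, 0.6, -0.6]
grip_width: 0.0523
grip_force: 0.0
time: 11.12
position: [0.5468, -0.1119, 0.0787]
tool_rot: [0.0, 1.0, -0.0, 0.0]
ft_force: [0.6, 0.3, 3.5]
grip_width: 0.025
grip_force: 18.0
t 11.12 p [ 0.5468 -0.1119  0.0787] yaxis [ 0.001  1.    -0.   ] zaxis [ 0.001 -0.    -1.   ] shift cm [-0.02 -0.01 -0.03]
time: 11.75
position: [0.5481, -0.1124, 0.1916]
tool_rot: [0.0, 1.0, -0.001, 0.003]
ft_force: [-0.0, -0.4, -1.1]
grip_width: 0.0249
grip_force: 18.0
t 11.75 p [ 0.5481 -0.1124  0.1916] yaxis [ 0.001  1.    -0.003] zaxis [ 0.007 -0.003 -1.   ] shift cm [ 8.53 30.44 -0.15]
```

```bash
python3 -m crank '[[1.42,5.07,0,0,0,0,1],[1.42,5.07,0,0,0,0,1],[1.42,5.07,0,0,0,0,1],[1.42,5.07,0,0,0,0,1],[1.42,5.07,0,0,0,0,1]]' 18
python3 -m crank '[[1.42,5.07,0,0,0,0,1],[0,0,0,0,0,0,1],[0,0,3,0,0,0,1],[0,0,2.8,0,0,0,1],[0,0,0,0,0,0,1]]'
python3 - <<'E'
from h import *
i=cams.camera_info("wrist");im=cams.camera("wrist");im2=cams.camera("side")
cv2.imwrite("pics/w6.png",np.hstack([im[:,:,::-1],cv2.resize(im2[230:330,220:400,::-1],None,fx=1.3,fy=4.2)]))
np.savez("w6.npz",intrinsics=i["intrinsics"],pose=i["pose"])
tool((.463,.192),.0955)
E
```

```text
time: 12.38
position: [0.4742, 0.1431, 0.1872]
tool_rot: [0.001, 1.0, -0.0, -0.001]
ft_force: [-0.1, 0.9, -0.9]
grip_width: 0.0248
grip_force: 18.0
time: 13.0
position: [0.46, 0.1913, 0.1281]
tool_rot: [0.001, 1.0, -0.001, -0.003]
ft_force: [-0.3, 0.5, -1.0]
grip_width: 0.0249
grip_force: 18.0
t 13.1 p [0.4616 0.1918 0.1301] yaxis [ 0.002  1.    -0.   ] zaxis [-0.001 -0.    -1.   ] shift cm [-0.14  0.02  3.46]
```

View pics/w6.png

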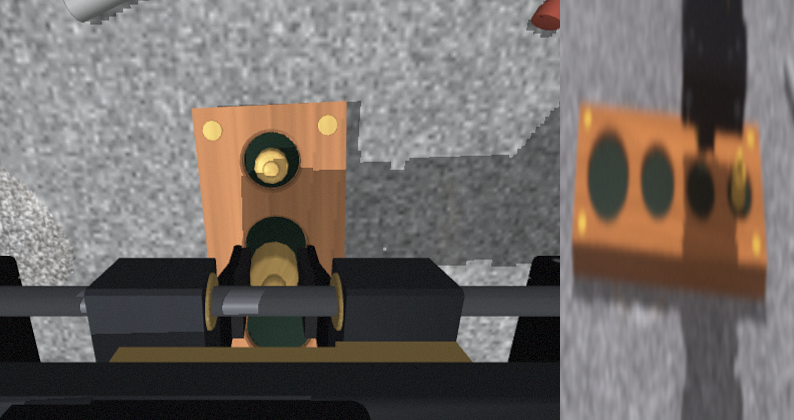

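weight_50 stands upright, centred in its well at (271,162). The well_100 centre is at about (276,246).

Run:
```python
from h import *
i=np.load("w6.npz")
print(ray(i,276,246,.022).round(4),ray(i,271,161,.022).round(4))
```

```text
[0.4618 0.1932 0.022 ] [0.4066 0.1901 0.022 ]
```

```bash
python3 -m crank '[[0,0.08,1.2,0,0,0,1],[0,0,1.2,0,0,0,1],[0,0,0.5,0,0,0,1],[0,0,0.2,0,0,0,1],[0,0,0,0,0,0,1]]' 18
python3 -m crank '[[0,0,0.15,0,0,0,1],[0,0,0.1,0,0,0,1],[0,0,0.1,0,0,0,1],[0,0,0,0,0,0,1],[0,0,0,0,0,0,1]]'
python3 -c "
from h import *
tool((.463,.192),.0955)"
```

```text
time: 13.72
position: [0.4615, 0.1933, 0.0992]
tool_rot: [0.0, 1.0, -0.0, -0.0]
ft_force: [-0.1, 1.1, -0.9]
grip_width: 0.0246
grip_force: 18.0
time: 14.35
position: [0.4615, 0.1932, 0.0958]
tool_rot: [0.0, 1.0, -0.0, 0.0]
ft_force: [-0.6, 0.6, -0.9]
grip_width: 0.0248
grip_force: 18.0
t 14.35 p [0.4615 0.1932 0.0958] yaxis [ 0.001  1.    -0.   ] zaxis [ 0. -0. -1.] shift cm [-0.15 -0.12  0.03]
```

```bash
for k in 1; do python3 -m crank '[[0,0,0.06,0,0,0,1],[0,0,0,0,0,0,1]]' | grep -E "pos|ft_"; python3 -m crank '[[0,0,0.06,0,0,0,1],[0,0,0,0,0,0,1]]'| grep -E "pos|ft_"; done
```

```text
position: [0.4615, 0.1932, 0.0957]
ft_force: [-0.3, 0.2, 5.5]
position: [0.4615, 0.1932, 0.0956]
ft_force: [-1.7, 0.2, 11.1]
```

```bash
python3 -m crank '[[0,0,-0.08,0,0,0,1],[0,0,0,0,0,0,0.66],[0,0,0,0,0,0,0.5],[0,0,0,0,0,0,0.5],[0,0,-1.5,0,0,0,0.5]]' 18
python3 -m crank '[[0,0,-4,0,0,0,0.5],[0,0,-4,0,0,0,0.3],[0.24,-5.9,0,0,0,0,0.3],[0.24,-5.9,0,0,0,0,0.3],[0.24,-5.9,0,0,0,0,0.3]]'
python3 -m crank '[[0.24,-5.9,0,0,0,0,0.3],[0,0,0,0,0,0,0.3],[0,0,3,0,0,0,0.3],[0,0,3,0,0,0,0.3],[0,0,0,0,0,0,0.3]]'
python3 - <<'E'
from h import *
i=cams.camera_info("wrist");im=cams.camera("wrist")
cv2.imwrite("pics/w7.png",im[:,:,::-1])
np.savez("w7.npz",intrinsics=i["intrinsics"],pose=i["pose"])
tool((.452,-.0415),.079)
E
```

```text
time: 15.48
position: [0.4608, 0.1931, 0.1099]
tool_rot: [0.0, 1.0, -0.0, -0.001]
ft_force: [-0.6, 0.4, 1.0]
grip_width: 0.0426
grip_force: 0.0
time: 16.1
position: [0.4543, 0.0148, 0.1916]
tool_rot: [-0.0, 1.0, -0.0, 0.001]
ft_force: [1.0, -0.0, 0.1]
grip_width: 0.0605
grip_force: 0.0
time: 16.73
position: [0.4505, -0.0414, 0.1295]
tool_rot: [-0.0, 1.0, 0.001, -0.002]
ft_force: [-0.0, 0.2, 0.2]
grip_width: 0.0607
grip_force: 0.0
t 16.77 p [ 0.4512 -0.0417  0.1304] yaxis [-0.     1.     0.001] zaxis [-0.002  0.001 -1.   ] shift cm [-0.09  0.02  5.14]
```

View pics/w7.png

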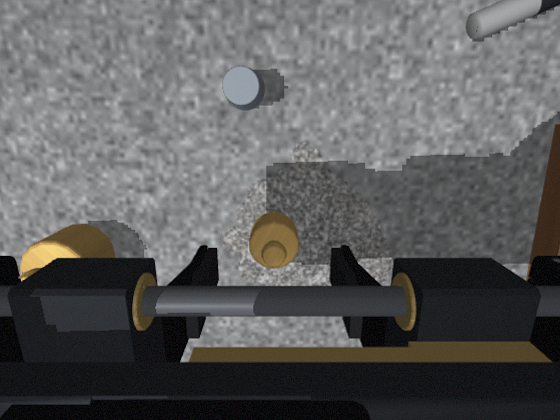

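weight_200 is centred between the fingers, knob at (274,252).

```bash
python3 -m crank '[[0,0,1.5,0,0,0,0.3],[0,0,2,0,0,0,0.3],[0,0,1.6,0,0,0,0.3],[0,0,0,0,0,0,0.3],[0,0,0,0,0,0,0.5]]' 25
python3 -m crank '[[0,0,0,0,0,0,1],[0,0,0,0,0,0,1],[0,0,0,0,0,0,1],[0,0,0,0,0,0,1],[0,0,0,0,0,0,1]]'
python3 -m crank '[[0,0,-1,0,0,0,1],[0,0,-2,0,0,0,1],[0,0,-4,0,0,0,1],[0,0,-4,0,0,0,1],[0,0,0,0,0,0,1]]'
python3 -c "
from h import *
tool((.525,.1945))"
```

```text
time: 17.4
position: [0.4523, -0.0426, 0.0805]
tool_rot: [0.0, 1.0, -0.0, 0.001]
ft_force: [-0.5, -0.3, 0.6]
grip_width: 0.0566
grip_force: 0.0
time: 18.02
position: [0.4518, -0.0427, 0.0797]
tool_rot: [0.0, 1.0, -0.0, 0.0]
ft_force: [-0.0, 0.8, 5.3]
grip_width: 0.0319
grip_force: 25.0
time: 18.65
position: [0.453, -0.0432, 0.1918]
tool_rot: [0.0, 1.0, -0.001, 0.003]
ft_force: [0.4, 0.1, -2.4]
grip_width: 0.0315
grip_force: 25.0
t 18.65 p [ 0.453  -0.0432  0.1918] yaxis [ 0.001  1.    -0.002] zaxis [ 0.006 -0.002 -1.   ] shift cm [-7.180e+00  2.378e+01 -1.000e-02]
```

```bash
python3 -m crank '[[-1.45,4.75,0,0,0,0,1],[-1.45,4.75,0,0,0,0,1],[-1.45,4.75,0,0,0,0,1],[-1.45,4.75,0,0,0,0,1],[-1.45,4.75,0,0,0,0,1]]' 25
python3 -m crank '[[0,0,0,0,0,0,1],[0,0,3,0,0,0,1],[0,0,2.8,0,0,0,1],[0,0,0,0,0,0,1],[0,0,0,0,0,0,1]]'
python3 - <<'E'
from h import *
i=cams.camera_info("wrist");im=cams.camera("wrist")
cv2.imwrite("pics/w8.png",im[:,:,::-1])
np.savez("w8.npz",intrinsics=i["intrinsics"],pose=i["pose"])
tool((.525,.1945),.0967)
E
```

```text
time: 19.27
position: [0.5237, 0.196, 0.1875]
tool_rot: [0.0, 1.0, -0.0, -0.002]
ft_force: [0.9, -0.6, -2.4]
grip_width: 0.0321
grip_force: 25.0
time: 19.9
position: [0.5243, 0.1941, 0.1313]
tool_rot: [0.001, 1.0, -0.0, -0.0]
ft_force: [-0.3, 0.3, -1.8]
grip_width: 0.0323
grip_force: 25.0
t 19.95 p [0.5248 0.1942 0.1319] yaxis [0.001 1.    0.   ] zaxis [ 0.001  0.    -1.   ] shift cm [-0.02  0.03  3.52]
```

View pics/w8.png

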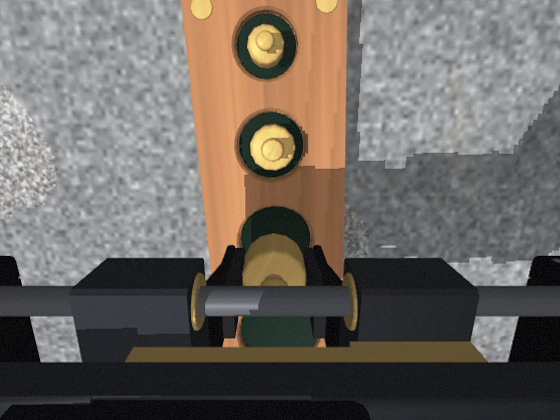

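weight_50 and weight_100 both stand centred at (266,44) and (271,146). The held 200 is over its well.

```bash
python3 -m crank '[[0.1,0.07,1.3,0,0,0,1],[0,0,1.3,0,0,0,1],[0,0,0.5,0,0,0,1],[0,0,0.2,0,0,0,1],[0,0,0,0,0,0,1]]' 25
python3 -m crank '[[0,0,0.15,0,0,0,1],[0,0,0,0,0,0,1]]'|grep -E "pos|ft_"
python3 -m crank '[[0,0,0.06,0,0,0,1],[0,0,0,0,0,0,1]]'|grep -E "pos|ft_"
```

```text
time: 20.58
position: [0.5235, 0.1954, 0.0982]
tool_rot: [0.0, 1.0, -0.0, -0.0]
ft_force: [0.7, 0.0, -1.1]
grip_width: 0.0319
grip_force: 25.0
position: [0.5235, 0.1954, 0.097]
ft_force: [-0.0, 0.4, -1.7]
position: [0.5236, 0.1954, 0.0968]
ft_force: [0.0, -0.4, 3.6]
```

```bash
python3 -m crank '[[0,0,0,0,0,0,0.6],[0,0,0,0,0,0,0.45],[0,0,0,0,0,0,0.45],[0,0,-1.5,0,0,0,0.45],[0,0,-4,0,0,0,0.45]]' 25
python3 -m crank '[[0,0,-4,0,0,0,0.3],[0.82,-5.33,0,0,0,0,0.1],[0.82,-5.33,0,0,0,0,0.1],[0.82,-5.33,0,0,0,0,0.1],[0.82,-5.33,0,0,0,0,0.1]]'
python3 -m crank '[[0.82,-5.33,0,0,0,0,0.1],[0.82,-5.33,0,0,0,0,0.1],[0.82,-5.33,0,0,0,0,0.1],[0,0,4,0,0,0,0.1],[0,0,0,0,0,0,0.1]]'
python3 - <<'E'
from h import *
i=cams.camera_info("wrist");im=cams.camera("wrist")
cv2.imwrite("pics/w9.png",im[:,:,::-1])
np.savez("w9.npz",intrinsics=i["intrinsics"],pose=i["pose"])
tool((.466,-.178),.079)
E
```

```text
time: 21.7
position: [0.5223, 0.1952, 0.1509]
tool_rot: [0.0, 1.0, -0.0, -0.002]
ft_force: [0.2, -0.3, 1.1]
grip_width: 0.0476
grip_force: 0.0
time: 22.32
position: [0.4904, -0.0193, 0.1924]
tool_rot: [0.0, 1.0, -0.0, 0.001]
ft_force: [1.0, -0.7, -0.3]
grip_width: 0.0777
grip_force: 0.0
time: 22.95
position: [0.4641, -0.1775, 0.1502]
tool_rot: [0.001, 1.0, 0.002, -0.002]
ft_force: [-0.8, 0.5, 0.5]
grip_width: 0.0779
grip_force: 0.0
t 23.0 p [ 0.4649 -0.1773  0.1512] yaxis [0.001 1.    0.002] zaxis [-0.002  0.002 -1.   ] shift cm [-0.12 -0.08  7.22]
```

View pics/w9.png

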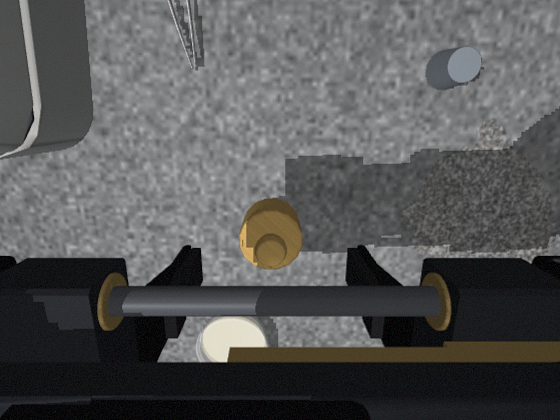

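weight_500 is between the fingers, knob at (270,249), within 1 mm of centre.

```bash
python3 -m crank '[[-0.12,-0.08,2,0,0,0,0.1],[0,0,2,0,0,0,0.1],[0,0,2,0,0,0,0.1],[0,0,1.0,0,0,0,0.1],[0,0,0,0,0,0,0.2]]' 40
python3 -m crank '[[0,0,0,0,0,0,0.4],[0,0,0,0,0,0,1],[0,0,0,0,0,0,1],[0,0,0,0,0,0,1],[0,0,0,0,0,0,1]]'
python3 -m crank '[[0,0,-1,0,0,0,1],[0,0,-2,0,0,0,1],[0,0,-4,0,0,0,1],[0,0,-4,0,0,0,1],[0,0,0,0,0,0,1]]'
python3 -c "
from h import *
tool((.597,.1985))"
```

```text
time: 23.62
position: [0.4672, -0.178, 0.0817]
tool_rot: [-0.0, 1.0, -0.0, 0.0]
ft_force: [1.5, 0.3, 0.9]
grip_width: 0.0738
grip_force: 0.0
time: 24.25
position: [0.4671, -0.1788, 0.0816]
tool_rot: [0.0, 1.0, -0.0, 0.0]
ft_force: [-0.2, -0.2, 4.7]
grip_width: 0.0429
grip_force: 40.0
time: 24.88
position: [0.4679, -0.1789, 0.1936]
tool_rot: [0.0, 1.0, -0.002, 0.002]
ft_force: [-0.7, -0.9, -4.7]
grip_width: 0.0432
grip_force: 40.0
t 24.88 p [ 0.4679 -0.1789  0.1936] yaxis [ 0.001  1.    -0.003] zaxis [ 0.005 -0.003 -1.   ] shift cm [-12.88  37.75  -0.05]
```

```bash
python3 -m crank '[[-1.85,5.4,0,0,0,0,1],[-1.85,5.4,0,0,0,0,1],[-1.85,5.4,0,0,0,0,1],[-1.85,5.4,0,0,0,0,1],[-1.85,5.4,0,0,0,0,1]]' 40
python3 -m crank '[[-1.85,5.4,0,0,0,0,1],[-1.85,5.35,0,0,0,0,1],[0,0,2.9,0,0,0,1],[0,0,2.9,0,0,0,1],[0,0,0,0,0,0,1]]'
python3 - <<'E'
from h import *
i=cams.camera_info("wrist");im=cams.camera("wrist")
cv2.imwrite("pics/w10.png",im[:,:,::-1])
np.savez("w10.npz",intrinsics=i["intrinsics"],pose=i["pose"])
tool((.597,.1985),.0986)
E
```

```text
time: 25.5
position: [0.5585, 0.0933, 0.189]
tool_rot: [0.0, 1.0, 0.0, -0.002]
ft_force: [1.4, -0.3, -5.3]
grip_width: 0.0424
grip_force: 40.0
time: 26.12
position: [0.5929, 0.1986, 0.1285]
tool_rot: [0.0, 1.0, -0.001, -0.006]
ft_force: [-0.3, -0.4, -5.4]
grip_width: 0.0431
grip_force: 40.0
t 26.18 p [0.5945 0.1987 0.1305] yaxis [ 0.001  1.    -0.001] zaxis [-0.007 -0.001 -1.   ] shift cm [-0.27 -0.01  3.18]
```

View pics/w10.png

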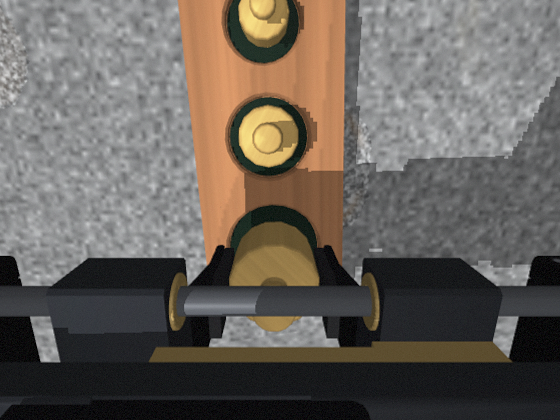

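weight_200 stands well at (267,137), slightly off centre. The 500 is over its well (rim columns 230–317) and the y position matches.

```bash
python3 -m crank '[[-0.1,0,1.2,0,0,0,1],[0,0,1.0,0,0,0,1],[0,0,0.4,0,0,0,1],[0,0,0,0,0,0,1],[0,0,0,0,0,0,1]]' 40
python3 -c "
from h import *
tool((.597,.1985),.0986)"
```

```text
time: 26.8
position: [0.598, 0.1989, 0.1076]
tool_rot: [0.0, 1.0, 0.0, 0.0]
ft_force: [0.3, 0.4, -4.5]
grip_width: 0.0429
grip_force: 40.0
t 26.8 p [0.598  0.1989 0.1076] yaxis [0.001 1.    0.   ] zaxis [ 0.001  0.    -1.   ] shift cm [ 0.1  -0.04  0.9 ]
```

```bash
python3 -m crank '[[0.1,0,0.4,0,0,0,1],[0,0,0.3,0,0,0,1],[0,0,0.1,0,0,0,1],[0,0,0,0,0,0,1],[0,0,0,0,0,0,1]]' 40|grep -E "pos|ft_"
python3 -m crank '[[0,0,0.08,0,0,0,1],[0,0,0,0,0,0,1]]'|grep -E "pos|ft_"
python3 -m crank '[[0,0,0.05,0,0,0,1],[0,0,0,0,0,0,1]]'|grep -E "pos|ft_"
```

```text
position: [0.5968, 0.199, 0.0993]
ft_force: [0.1, -0.3, -4.5]
position: [0.5969, 0.199, 0.0987]
ft_force: [0.2, 0.6, -3.0]
position: [0.5968, 0.199, 0.0987]
ft_force: [-1.7, -0.9, 1.4]
```

Contact, so I'll release, retreat and check.

```bash
python3 -m crank '[[0,0,0,0,0,0,0.42],[0,0,0,0,0,0,0.25],[0,0,0,0,0,0,0.25],[0,0,-1.5,0,0,0,0.25],[0,0,-4,0,0,0,0.25]]' 40
python3 -m crank '[[0,0,-4,0,0,0,0.25],[0,0,-5,0,0,0,0.25],[0,-5.5,0,0,0,0,0.25],[0,-5.5,0,0,0,0,0.25],[0,-5.5,0,0,0,0,0.25]]'
python3 -m crank '[[0,-5.5,0,0,0,0,0.25],[0,-5.5,0,0,0,0,0.25],[0,-5,0,0,0,0,0.25],[0,0,0,0,0,0,0],[0,0,0,0,0,0,0]]'
python3 - <<'E'
from h import *
a=cams.camera("top")[140:330,160:260,::-1];b=cams.camera("side")[230:330,210:400,::-1]
cv2.imwrite("pics/fin.png",np.hstack([cv2.resize(a,(300,570),interpolation=3),cv2.resize(b,(490,570),interpolation=3)]))
E
```

```text
time: 28.55
position: [0.5955, 0.1987, 0.1523]
tool_rot: [0.0, 1.0, -0.0, -0.002]
ft_force: [-0.0, 0.3, -0.0]
grip_width: 0.065
grip_force: 0.0
time: 29.18
position: [0.5966, 0.0326, 0.2444]
tool_rot: [-0.0, 1.0, -0.0, 0.001]
ft_force: [0.4, -0.1, -0.3]
grip_width: 0.0651
grip_force: 0.0
time: 29.8
position: [0.5962, -0.1259, 0.2435]
tool_rot: [0.001, 1.0, 0.0, 0.0]
ft_force: [-0.3, 0.9, 0.3]
grip_width: 0.0778
grip_force: 0.0
```

View pics/fin.png

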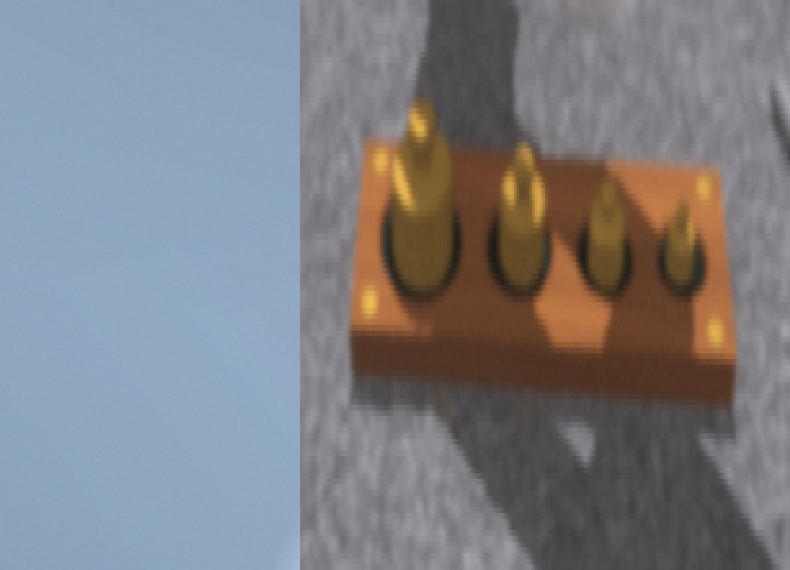

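The side view shows all four weights upright in their wells, in order. The top view is blocked by the arm. The arm is clear of everything, so I'm handing in.

```bash
python3 -c "
from rig import ticket
print(ticket.hand_in())"
```

```text
the job is handed in; nothing more can be done
None
```

I put all four brass weights upright in their own wells, smallest to largest, without touching the petri dish or beaker, and handed the job in at about 30 s; the last side-camera picture shows them standing in order.

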